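# Load the blister-card sealer and key in its programme

## Task

Make the blister-card sealer ready and start it: take the aluminium cover plate by its black handle, lower it (do not drop it) over the two upright pins of the sealer base until it lies flush on the deck, either way round, and let go. Only then key in programme 3-1-4 on the grey control pad: press the third, the first and the fourth key in that order, one at a time, each fully down and then released, counting from the key next to the round dial (the keys carry no marks). Never press the second key, leave the plate flush, and do not shift the other things on the bench.

Things in the scene. Friction and masses are not known exactly. Their poses are not given: they have to be found in the camera images.
- plate: Loose aluminium cover plate, 160 (x) x 100 (y) x 8 mm, about 0.4 kg, flat on the table at first. Origin: centre of its underside, z up. Two 14 mm through holes at x = +62 and -62 mm, y = 0. A black handle rib stands on its middle: 70 mm long in x, 14 mm thick in y, 8 to 42 mm above the origin; grip it across y. The same after a half turn.
- sealer: Fixed sealer base: cream casing 210 (x) x 145 (y) x 30 mm; on it a grey deck 172 x 112 mm, its top 36 mm above the table, with eight flat square marks. Origin: centre of its underside, z up. Two brass pins stand on the deck at x = +62 and -62 mm, y = 0: 10 mm in diameter, 24 mm high, the top 9 mm tapered.
- deck (a point): Centre of the deck's top face, midway between the feet of the two pins, 36 mm above the table. The plate's origin comes here when it lies flush.
- pin_a (a point): Tip of the pin on the sealer's +x side, 24 mm above the deck.
- pin_b (a point): Tip of the pin on the sealer's -x side, 24 mm above the deck.
- pad: Fixed grey control pad, 85 (x) x 250 (y) x 36 mm, turned any way. Origin: centre of its underside, z up. Along y: a black round dial at +94 mm (40 mm across, 59 mm above the table; not used), then four equal round white keys, first to fourth, at +37, -9, -55, -101 mm: 26 mm across, tops 58 mm above the table, in black collars 42 mm across, 48 mm high.
- dial (a point): Top of the round dial on the pad; the first key is the one next to it.
- key1 (a joint): First key, counted from the dial: m pressed, 0 up, 0.006 fully down. A spring returns it; fully down takes about 5 N.
- key1_top (a point): Centre of the top face of the first key; moves with the key.
- key2 (a joint): Second key, counted from the dial: m pressed, 0 up, 0.006 fully down. A spring returns it; fully down takes about 5 N.
- key2_top (a point): Centre of the top face of the second key; moves with the key.
- key3 (a joint): Third key, counted from the dial: m pressed, 0 up, 0.006 fully down. A spring returns it; fully down takes about 5 N.
- key3_top (a point): Centre of the top face of the third key; moves with the key.
- key4 (a joint): Fourth key, counted from the dial: m pressed, 0 up, 0.006 fully down. A spring returns it; fully down takes about 5 N.
- key4_top (a point): Centre of the top face of the fourth key; moves with the key.
- pillbottle: Bystander, loose, leave alone: amber jar with white cap, 42 mm across, 62 mm tall. Origin under its middle.
- medcup: Bystander, loose, leave alone: small open white cup, 42 mm across, 36 mm tall. Origin under its middle.
- vial: Bystander, loose, leave alone: clear vial with grey cap, 26 mm across, 48 mm tall. Origin under its middle.
- tape: Bystander, loose, leave alone: paper tape roll lying flat, 64 mm across, 22 mm tall. Origin under its middle.
- syringe: Bystander, loose, leave alone: lying syringe, about 145 mm long, 26 mm wide at its flange, 20 mm tall. Origin under its middle.
Not all that is in view belongs to the job. What is shaped like the plate but pink is not meant.

How it is judged:
By the outcome, as a careful person would: the job done as asked, in the order asked, and still so for the second after the job is handed in, with the robot touching nothing.
It also fails if it takes over 72 s, if anything falls off the work surface, if the arm or the gripper's body presses on something with over 40 N, if the wrist force passes 120 N, or if a joint passes its speed limit or range.

## Robot

A 7-joint arm with a two-finger parallel gripper is mounted at the origin on the work surface. World frame = base frame: x ahead of the robot, y to its left, z up, the work surface at z = 0. Lengths are in m, angles in rad, forces in N, time in s.
With the tool pointing down it reaches from about 0.425 to 0.8 m from the base axis. Payload 8.3 kg.
Tool frame: the origin (TCP) lies at the very end of the fingers, on their centre line; the grasp point (between the pads) lies 19 mm behind it (arm.pinch_z is the distance from the TCP to the grasp point, in m); y points along the fingers, x is the direction in which the jaws open and shut, and the axes are right-handed (so a half turn about y gives the same grasp; the last joint's range is limited). The gripper opens to 85 mm and grips with 20 to 120 N. Pads are 22 mm wide; open, the fingers measure 114 mm over their backs; the gripper's body (76 mm by 85 mm) begins 54 mm behind the grasp point. The pads swing forward as they close: fully open they stand 13 mm farther back than shut.
Start: joints at [-1.375, 0.383, 0.016, 1.37, -0.006, 1.388, -0.046], TCP at [0.16, 0.604, 0.231] pointing down, gripper open.
Joint ranges: [-2.95, 2.95], [-0.25, 2.06], [-1.52, 1.56], [0.18, 2.33], [-1.44, 4.58], [0.02, 2.06], [-3.01, 3.01]. Speed limits (rad/s): [2.39, 2.39, 3.01, 3.01, 3.14, 3.14, 3.14].

## Interface

Orientations are given as a rotation vector (axis times angle).
In Python, from station import arm gives the robot as it stands.
- The arm moves only by the shell command python3 -m jog 'ROWS'. ROWS is JSON, one flat list of numbers, 7 for each row, row after row: the shift along the tool's x, y, z in cm, then the turn, a rotation vector about the tool's x, y, z in degrees, then the closure, from 0 (fully open) to 1 (shut). In form: [dx, dy, dz, ax, ay, az, grip, dx, dy, dz, ax, ay, az, grip, ...]. A call has 1 to 5 rows; each row shifts and turns the commanded pose from where the row before left it, along the tool's axes as they then stand; what a row does not reach is not made up. A row lasts 1/8 s, in which the tool goes at most 62.5 mm and 10.7 degrees, less where a joint would pass 70% of its speed; a pose out of reach is approached as far as the arm can. A call is refused whole if a number of a shift passes 6.25 or a number of a turn 10.7, either way. A call with a gripper value outside its range is refused whole. The fingers move at their own pace and stop on an object; the grip force is fixed at half the most. Time passes only in rows, so rows that do not move let the fingers close. It gives the time, the measured TCP pose, the force and the opening at its end, in the units of the state.
- arm.sense(): the state, without advancing time (a new reading comes with each control period).
- arm.snapshot(name): name is "scene" or "top" or "wrist"; returns the picture (384x512x3 uint8, red, green, blue); there is no depth.
- arm.camera_params(name): a dict with "fov_y" (degrees; the focal length in pixels is half the picture's height over the tangent of half this angle, whatever the lens; pixels are square), "cx", "cy" (the principal point, pixels), "world_from_camera" (4x4, takes a point from camera to world coordinates). Camera axes: x right, y up, looking along -z (the intrinsics and any distortion apply to the point x, -y, -z); pixel columns grow to the right and rows downward; lengths in m; the calibration is good to about 2 mm. The wrist camera is an equidistant fisheye: a pixel r from the principal point sees the ray r / f radians off the axis. A picture is of the moment at which its call begins: read the wrist's pose just before it. camera_params takes no time and is no camera call; for the wrist camera it gives the pose at the moment of the call.
- arm.hand_in(): hands the job in, once; it reports no verdict.
The state is a dict: "t": time; "joint_positions": joint angles; "joint_vel": joint speeds; "effort": joint torques, N m; "tcp_pos": TCP position; "ee_rot": TCP orientation; "contact_force": force on the tool from outside, world axes, zero at the start; "wrist_torque": the same for the moment, N m; "opening": opening from 0.0 (shut) to 1.0 (fully open).
Only numpy, scipy, OpenCV 4.12 (cv2) and the standard library are available. Lean on these libraries where they do the work, as an engineer would, in place of code of your own. Each camera call takes 0.05 s, during which the arm holds its last target. There are 200 camera calls.

## Working session

There is one attempt and no reset: what is moved stays moved. The work goes in short steps, Python scripts to look and compute and a shell command to move; the robot and the scene stay as the last step left them, time stands still between calls to the robot, and variables do not carry over. Pictures are saved under pics/ and viewed, about 8 in all and at most 12, crops included, and the job is handed in when it is done.

```bash
ls; mkdir -p pics; python3 - <<'E'
from station import arm
import cv2
s=arm.sense();print({k:s[k] for k in('t','tcp_pos','ee_rot','opening','contact_force')},arm.pinch_z)
for n in('top','scene'):
    p=arm.camera_params(n);print(n,p)
    cv2.imwrite(f'pics/{n}0.png',arm.snapshot(n)[:,:,::-1])
a=cv2.imread('pics/top0.png');cv2.imwrite('pics/top0b.png',cv2.resize(a,(800,600),interpolation=2))
E
```

```text
pics
{'t': 0.0, 'tcp_pos': array([0.15977965, 0.60372769, 0.23026144]), 'ee_rot': array([-1.32176229, -1.01541295,  1.01795484]), 'opening': 0.9968828671724164, 'contact_force': array([-0.41302279,  0.56313984, -0.03061286])} 0.0187
top {'fov_y': 55.43315479135341, 'cx': 254.95343792669476, 'cy': 186.40325704287528, 'world_from_camera': array([[-0.01327596,  0.98058261, -0.19565655,  0.27496584],
       [-0.99971014, -0.01694704, -0.01710067,  0.07504372],
       [-0.02008442,  0.19537281,  0.98052337,  1.04118635],
       [ 0.        ,  0.        ,  0.        ,  1.        ]])}
scene {'fov_y': 49.93895083215985, 'cx': 257.88749040204146, 'cy': 193.87530457006127, 'world_from_camera': array([[ 7.46846174e-01, -4.39954953e-01,  4.98658632e-01,
         1.04950460e+00],
       [ 6.64996836e-01,  4.94123231e-01, -5.60019143e-01,
        -5.68757885e-01],
       [-1.56187929e-05,  7.49854567e-01,  6.61602696e-01,
         8.32751687e-01],
       [ 0.00000000e+00,  0.00000000e+00,  0.00000000e+00,
         1.00000000e+00]])}
```

View pics/top0b.png

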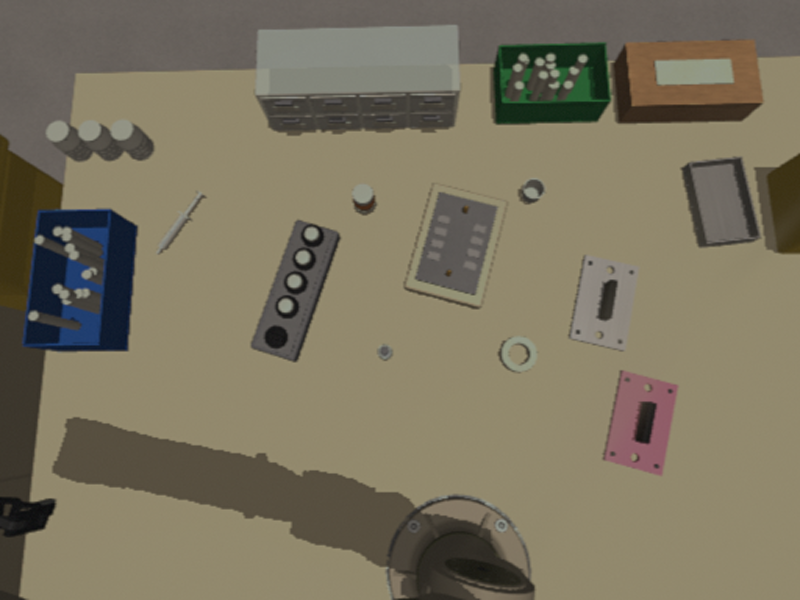

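View pics/scene0.png

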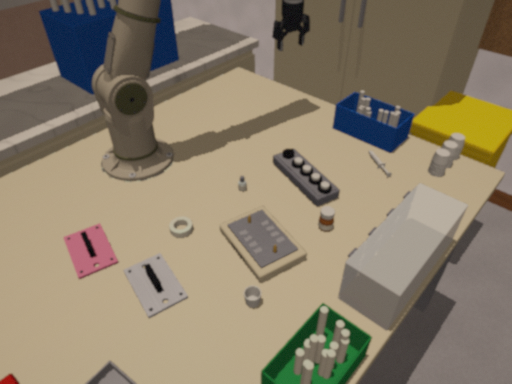

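The top view shows two candidates for the plate: a grey plate at (604,302) and a pink one at (641,422). By the description it is the grey one. The sealer is at (457,245), and the pad has its dial at (276,337). Next is a close crop to check the choice and get accurate pixels.

```bash
python3 - <<'E'
import cv2
a=cv2.imread('pics/top0.png')
c=cv2.resize(a[115:235,155:415],None,fx=3,fy=3,interpolation=cv2.INTER_CUBIC)
c=cv2.convertScaleAbs(c,alpha=1.5)
for i in range(0,260,20): cv2.putText(c,str(155+i),(3*i,8),0,.3,(0,0,255));cv2.line(c,(3*i,9),(3*i,13),(0,0,255))
for i in range(0,120,20): cv2.putText(c,str(115+i),(0,3*i+4),0,.3,(0,0,255))
cv2.imwrite('pics/crop1.png',c)
E
```

```text
(no output)
```

View pics/crop1.png

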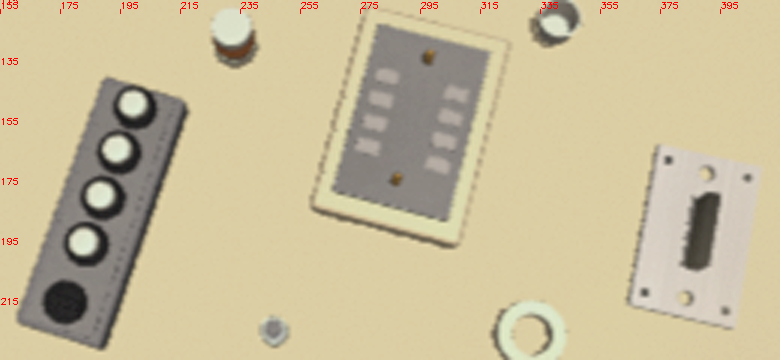

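The crop shows the grey plate with its black rib at crop (701,232), holes at (707,174) and (685,298). The pins are at (428,57) and (396,179), the key tops run from (133,104) to (84,243), and the dial is at (66,301). The grey plate is confirmed as the target.

```bash
cat > h.py <<'E'
import numpy as np, cv2
from scipy.spatial.transform import Rotation as R
from station import arm
def ray(p,u,v):
    f=192/np.tan(np.radians(p['fov_y']/2)); T=p['world_from_camera']
    return T[:3,3],T[:3,:3]@np.array([(u-p['cx'])/f,-(v-p['cy'])/f,-1])
def onplane(p,u,v,z):
    o,d=ray(p,u,v); return (o+d*(z-o[2])/d[2])[:2]
def fray(p,u,v):   # fisheye
    f=192/np.tan(np.radians(p['fov_y']/2)); T=p['world_from_camera']
    x,y=u-p['cx'],v-p['cy']; r=np.hypot(x,y)+1e-9; th=r/f
    return T[:3,3],T[:3,:3]@np.array([np.sin(th)*x/r,-np.sin(th)*y/r,-np.cos(th)])
def wplane(p,u,v,z):
    o,d=fray(p,u,v); return (o+d*(z-o[2])/d[2])[:2]
def goal(xyz,xdir):
    """offset in tool axes (cm) and turn (deg) from now to TCP xyz, tool down, tool x along angle xdir (deg), nearest half turn"""
    s=arm.sense(); A=R.from_rotvec(s['ee_rot']); out=[]
    for k in(0,180):
        a=np.radians(xdir+k); x=np.array([np.cos(a),np.sin(a),0])
        if TOOLZ: M=np.c_[x,np.cross([0,0,-1],x),[0,0,-1]]
        out.append(R.from_matrix(M))
    t=[np.degrees((A.inv()*B).as_rotvec()) for B in out]
    i=int(np.argmin([np.linalg.norm(q) for q in t]))
    d=100*(np.array(xyz)-s['tcp_pos'])
    print('t',round(s['t'],2),'tcp',s['tcp_pos'].round(4),'F',s['contact_force'].round(1),'open',round(s['opening'],3))
    print(' world d cm',d.round(2),' in tool now',A.inv().apply(d).round(2),' in tool after turn',out[i].inv().apply(d).round(2),' turn',t[i].round(2),'other',t[1-i].round(1))
TOOLZ=True
E
python3 - <<'E'
from h import *
p=arm.camera_params('top')
g=lambda x,y,z: onplane(p,155+x/3-.33,115+y/3-.33,z)
pl=[g(x,y,.008) for x,y in((657,146),(761,168),(732,328),(628,304))]; ho=[g(707,174,.008),g(685,298,.008)]
dk=[g(x,y,.036) for x,y in((377,24),(495,52),(450,221),(332,190))]; pi=[g(428,55,.058),g(396,177,.058)]
ky=[g(x,y,.058) for x,y in((84,243),(100,195),(117,149),(133,104))]; di=g(66,301,.059)
ang=lambda v:np.degrees(np.arctan2(v[1],v[0])).round(1)
print('plate',np.mean(pl,0),np.mean(ho,0),ang(ho[0]-ho[1]),np.linalg.norm(ho[0]-ho[1]))
print('deck',np.mean(dk,0),np.mean(pi,0),ang(pi[0]-pi[1]),np.linalg.norm(pi[0]-pi[1]))
print('keys1-4',np.round(ky,4),'dial',di,ang(ky[3]-ky[0]),np.linalg.norm(ky[3]-ky[0]))
s=arm.sense();print(R.from_rotvec(s['ee_rot']).as_matrix().round(3))
w=arm.camera_params('wrist');print(w['world_from_camera'].round(3),w['fov_y'])
E
```

```text
plate [ 0.45513138 -0.28096111] [ 0.45513416 -0.2824493 ] -14.4 0.12313269599268302
deck [ 0.5654247  -0.01570719] [ 0.56401297 -0.01255286] -16.0 0.12184738270432202
keys1-4 [[0.4487 0.2907]
 [0.4933 0.277 ]
 [0.5368 0.2622]
 [0.58   0.248 ]] dial [0.3955807 0.3054329] -18.0 0.13812846855811756
[[ 0.256 -0.    -0.967]
 [ 0.967 -0.002  0.256]
 [-0.002 -1.    -0.   ]]
[[ 0.256 -0.922 -0.289  0.086]
 [ 0.967  0.244  0.077  0.624]
 [-0.001 -0.299  0.954  0.374]
 [ 0.     0.     0.     1.   ]] 65.70646984690485
```

```bash
sed -i 's/if TOOLZ: M=.*/M=np.c_[x,[0,0,-1],np.cross(x,[0,0,-1])]/; /^TOOLZ/d' h.py
python3 -m jog '[-3.4,0,-4.8,0,0,0,0,-3.4,0,-4.8,0,0,0,0,-3.4,0,-4.8,0,0,0,0,-3.4,0,-4.8,0,0,0,0,-3.4,0,-4.8,0,0,0,0]'
python3 -m jog '[-3.4,0,-4.8,0,0,0,0,-3.4,0,-4.8,0,0,0,0,-3.4,0,-4.8,0,0,0,0,-3.4,0,-4.8,0,0,0,0,0,0,0,0,0,0,0]'
python3 - <<'E'
from h import *
cv2.imwrite('pics/w1.png',arm.snapshot('wrist')[:,:,::-1])
np.save('w1.npy',arm.camera_params('wrist'),allow_pickle=True)
goal([.455,-.282,.12],75.6)
E
```

```text
t: 0.72
tcp_pos: [0.3493, 0.3766, 0.231]
ee_rot: [-1.321, -1.016, 1.017]
contact_force: [1.1, 0.5, -0.4]
opening: 0.996
t: 1.35
tcp_pos: [0.5018, 0.1921, 0.2311]
ee_rot: [-1.327, -1.009, 1.011]
contact_force: [-1.3, 0.4, -0.3]
opening: 0.998
t 1.4 tcp [0.5002 0.1953 0.2308] F [-1.   0.5 -0.3] open 1.003
 world d cm [ -4.52 -47.73 -11.08]  in tool now [-47.24  11.14  -8.1 ]  in tool after turn [-47.35  11.08  -7.49]  turn [-0.02 -0.73 -0.07] other [ 1.000e-01  1.793e+02 -0.000e+00]
```

View pics/w1.png

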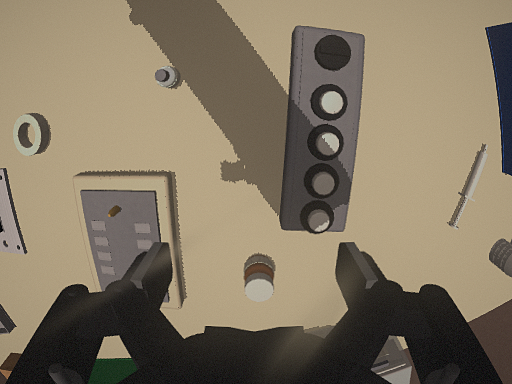

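The wrist view shows the dial at (333,52) with key tops at (332,102), (329,141), (323,180) and (319,217). The sealer is at left, with one pin tip at about (118,208). I'll cross-check the keys and move on to the plate.

```bash
python3 - <<'E'
from h import *
p=np.load('w1.npy',allow_pickle=True).item()
for u,v in((332,102),(329,141),(323,180),(319,217)): print(wplane(p,u,v,.058).round(4))
print('dial',wplane(p,333,51,.059).round(4),'pin',wplane(p,118,208,.060).round(4))
E
python3 -m jog '[-5.9,0,-1,0,0,0,0,-5.9,0,-1,0,0,0,0,-5.9,0,-1,0,0,0,0,-5.9,0,-1,0,0,0,0,-5.9,0,-1,0,0,0,0]'
python3 -m jog '[-5.9,1,-1,0,-0.7,0,0,-5.9,3,-1,0,0,0,0,-5.9,1,-0.6,0,0,0,0,0,3,0,0,0,0,0,0,0,0,0,0,0,0]'
python3 - <<'E'
from h import *
p=arm.camera_params('wrist')
cv2.imwrite('pics/w2.png',arm.snapshot('wrist')[:,:,::-1])
np.save('w2.npy',p,allow_pickle=True)
goal([.455,-.282,.013],75.6)
E
```

```text
[0.4479 0.2974]
[0.4888 0.2846]
[0.5303 0.2688]
[0.5732 0.2557]
dial [0.394  0.3122] pin [0.4998 0.0255]
t: 2.02
tcp_pos: [0.4716, -0.1002, 0.2312]
ee_rot: [-1.319, -1.019, 1.018]
contact_force: [0.5, -0.6, -0.5]
opening: 1.0
t: 2.65
tcp_pos: [0.4527, -0.2722, 0.1511]
ee_rot: [-1.311, -1.024, 1.027]
contact_force: [0.4, 0.4, -0.1]
opening: 0.997
t 2.7 tcp [ 0.4537 -0.2722  0.1526] F [ 0.3  0.3 -0.5] open 1.001
 world d cm [  0.13  -0.98 -13.96]  in tool now [-0.94 13.96 -0.4 ]  in tool after turn [-0.92 13.96 -0.37]  turn [-0.15  0.4   0.05] other [ 1.000e-01 -1.796e+02  2.000e-01]
```

View pics/w2.png

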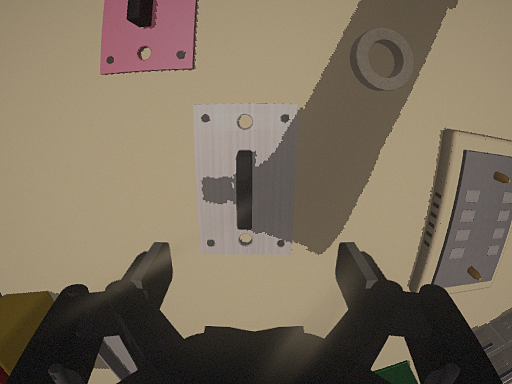

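The wrist view shows the grey plate with holes at (245,121) and (246,239) and its rib centred near (244,190). The pin tips are at about (493,175) and (469,268). I'll compute from those.

```bash
python3 - <<'E'
from h import *
p=np.load('w2.npy',allow_pickle=True).item()
ang=lambda v:np.degrees(np.arctan2(v[1],v[0])).round(1)
h=[wplane(p,245.5,121,.008),wplane(p,245.5,239,.008)]
c=[wplane(p,u,v,.008) for u,v in((193.5,104),(296.5,104),(294,255),(198,254))]
print(np.mean(h,0),ang(h[1]-h[0]),np.linalg.norm(h[1]-h[0]),np.mean(c,0),ang(c[3]-c[0]),ang(c[2]-c[1]))
q=[wplane(p,u,v,.060) for u,v in((493,175),(469,268))];print(np.mean(q,0),ang(q[1]-q[0]),np.linalg.norm(q[1]-q[0]))
m=np.mean(h+c,0); goal([*np.mean([np.mean(h,0),np.mean(c,0)],0),.013],ang(h[1]-h[0])+90)
E
```

```text
[ 0.45548953 -0.27998925] -14.5 0.12405646796597382 [ 0.45668868 -0.28053776] -15.5 -12.8
[ 0.54773648 -0.03649395] -14.8 0.11102495414624293
t 2.7 tcp [ 0.4537 -0.2722  0.1526] F [ 0.3  0.3 -0.5] open 1.001
 world d cm [  0.24  -0.81 -13.96]  in tool now [-0.74 13.96 -0.47]  in tool after turn [-0.72 13.96 -0.43]  turn [-0.15  0.5   0.05] other [ 1.000e-01 -1.795e+02  2.000e-01]
```

```bash
python3 -m jog '[-0.7,3,-0.4,0,0.5,0,0,0,3,0,0,0,0,0,0,2,0,0,0,0,0,0,0,0,0,0,0,0,0,0,0,0,0,0,0]'
python3 -c "
from h import *
goal([.4557,-.2803,.013],75.5)"
```

```text
t: 3.32
tcp_pos: [0.4572, -0.2814, 0.0749]
ee_rot: [-1.32, -1.022, 1.02]
contact_force: [-0.6, -0.1, 0.5]
opening: 0.997
t 3.33 tcp [ 0.4572 -0.2814  0.0749] F [-0.6 -0.1  0.5] open 0.997
 world d cm [-0.15  0.11 -6.19]  in tool now [0.07 6.19 0.19]  in tool after turn [0.07 6.19 0.17]  turn [ 0.11 -0.03  0.  ] other [ -0.  180.    0.2]
```

```bash
python3 -m jog '[0.1,3,0.15,0,0,0,0,0,2,0,0,0,0,0,0,1.1,0,0,0,0,0,0,0,0,0,0,0,0,0,0,0,0,0,0,0]'
python3 -m jog '[0,0,0,0,0,0,0.5,0,0,0,0,0,0,0.8,0,0,0,0,0,0,1,0,0,0,0,0,0,1,0,0,0,0,0,0,1]'
python3 -m jog '[0,0,0,0,0,0,1,0,0,0,0,0,0,1,0,-0.5,0,0,0,0,1,0,-0.5,0,0,0,0,1,0,0,0,0,0,0,1]'
```

```text
t: 3.95
tcp_pos: [0.4554, -0.2809, 0.0134]
ee_rot: [-1.321, -1.02, 1.019]
contact_force: [-0.1, -0.0, 0.7]
opening: 1.001
t: 4.58
tcp_pos: [0.4548, -0.2808, 0.0126]
ee_rot: [-1.32, -1.019, 1.019]
contact_force: [-0.8, -0.5, 3.0]
opening: 0.153
t: 5.2
tcp_pos: [0.4546, -0.2804, 0.0224]
ee_rot: [-1.319, -1.019, 1.019]
contact_force: [0.0, -0.4, -4.9]
opening: 0.154
```

```bash
python3 -m jog '[0,-3,0,0,0,0,1,0,-5,0,0,0,0,1,0,-5,0,0,0,0,1,1.5,-4,-1,0,0,0,1,3,-1,-1.5,0,0,0,1]'
python3 -m jog '[3.5,0,-2,0,0,0,1,3.5,0,-2,0,0,0,1,3.5,0,-2,0,0,0,1,3.5,0,-2,0,0,0,1,3.5,0,-2,0,0,0,1]'
python3 -m jog '[3.5,0,-2,0,0,0,1,3,0,-1.4,0,0,0,1,0,0,0,0,0,0,1,0,0,0,0,0,0,1,0,0,0,0,0,0,1]'
python3 - <<'E'
from h import *
p=arm.camera_params('wrist')
a=arm.snapshot('wrist')[:,:,::-1]
np.save('w3.npy',p,allow_pickle=True)
cv2.imwrite('pics/w3.png',cv2.resize(a,(800,600),interpolation=cv2.INTER_CUBIC))
goal([.5645,-.0135,.1],74.5)
E
```

```text
t: 5.82
tcp_pos: [0.4907, -0.2452, 0.2055]
ee_rot: [-1.325, -1.019, 1.015]
contact_force: [1.0, 0.0, -4.9]
opening: 0.155
t: 6.45
tcp_pos: [0.6316, -0.0981, 0.2016]
ee_rot: [-1.318, -1.018, 1.02]
contact_force: [0.3, -0.2, -4.4]
opening: 0.157
t: 7.08
tcp_pos: [0.6799, -0.0464, 0.2023]
ee_rot: [-1.32, -1.017, 1.018]
contact_force: [-0.4, 0.4, -4.1]
opening: 0.155
t 7.12 tcp [ 0.68   -0.0462  0.2024] F [-0.9 -0.4 -4.7] open 0.152
 world d cm [-11.55   3.27 -10.24]  in tool now [ 0.23 10.24 12.  ]  in tool after turn [ 0.07 10.24 12.  ]  turn [-0.    0.77 -0.02] other [  -0.  -179.2    0. ]
```

View pics/w3.png

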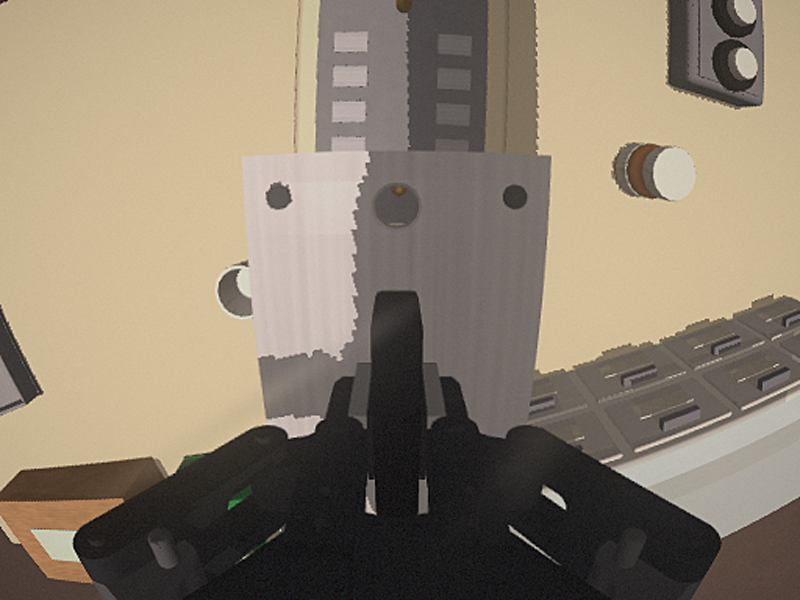

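The plate is held squarely. Its base-side hole is at (398,206) with the far pin tip showing through it at (398,189). The near pin is at (404,5), and the deck edges run at columns about 317 and 486.

```bash
python3 - <<'E'
from h import *
p=np.load('w3.npy',allow_pickle=True).item()
ang=lambda v:np.degrees(np.arctan2(v[1],v[0])).round(1)
g=lambda x,y,z:wplane(p,(x+.5)/1.5625-.5,(y+.5)/1.5625-.5,z)
zt=.2023-.0126+.008
ho=g(397.5,206,zt);print('hole',ho,'rel tcp',ho-[.68,-.0462],'bolts',ang(g(515,196,zt)-g(278,196,zt))-90, 'edge',ang(g(551,156,zt)-g(243,156,zt))-90)
a=g(398,188,.060);b=g(404,5,.058);print('pins',a,b,ang(a-b),np.linalg.norm(a-b),(a+b)/2)
L=[g(318,20,.036),g(315,150,.036)];Rr=[g(487,20,.036),g(485.5,150,.036)]
print('edges',ang(L[1]-L[0]),ang(Rr[1]-Rr[0]))
# marks row tops: left/right columns
M=[g(351,42,.036),g(347.5,112,.036),g(454,44,.036),g(455,112,.036)];print('marks',ang(M[1]-M[0]),ang(M[3]-M[2]),ang(M[2]-M[0])-90)
print('tool x ang',ang(R.from_rotvec(arm.sense()['ee_rot']).as_matrix()[:2,0]))
E
```

```text
hole [ 0.62129774 -0.02959457] rel tcp [-0.05870226  0.01660543] bolts -14.700000000000003 edge -14.700000000000003
pins [ 0.62464915 -0.02979502] [0.51268171 0.00346281] -16.5 0.11680236138413896 [ 0.56866543 -0.01316611]
edges -16.0 -15.4
marks -17.4 -14.0 -15.700000000000003
tool x ang 75.3
```

```bash
python3 -m jog '[0,1,3,0,1,0,1,0,3,3,0,0,0,1,0,3,3,0,0,0,1,0,2,2.8,0,0,0,1,0,2,0,0,0,0,1]'
python3 -m jog '[0,0,0,0,0,0,1,0,0,0,0,0,0,1,0,0,0,0,0,0,1]'
python3 -c "
from h import *
goal([.5636,-.0137,.081],74.2)"
```

```text
t: 7.75
tcp_pos: [0.5646, -0.0133, 0.092]
ee_rot: [-1.324, -1.006, 1.005]
contact_force: [1.6, 0.2, -4.6]
opening: 0.155
t: 8.12
tcp_pos: [0.5676, -0.0141, 0.0934]
ee_rot: [-1.327, -1.007, 1.005]
contact_force: [0.5, -0.5, -5.0]
opening: 0.151
t 8.12 tcp [ 0.5676 -0.0141  0.0934] F [ 0.5 -0.5 -5. ] open 0.151
 world d cm [-0.4   0.04 -1.24]  in tool now [-0.07  1.24  0.4 ]  in tool after turn [-0.07  1.24  0.39]  turn [0.1  0.14 0.03] other [   0.  -179.9   -0.2]
```

```bash
python3 -m jog '[-0.05,0.8,0.4,0,0,0,1,0,0,0,0,0,0,1,0,0,0,0,0,0,1]'
python3 - <<'E'
from h import *
p=arm.camera_params('wrist')
a=arm.snapshot('wrist')[:,:,::-1]
np.save('w4.npy',p,allow_pickle=True)
s=arm.snapshot('scene')[:,:,::-1]
w=cv2.resize(a[60:240,170:340],None,fx=3,fy=3,interpolation=cv2.INTER_CUBIC)
c=cv2.resize(s[190:280,210:310],None,fx=2.9,fy=2.9,interpolation=cv2.INTER_CUBIC)
o=np.zeros((540,800,3),np.uint8);o[:,:510]=w;o[:c.shape[0],510:510+c.shape[1]]=c[:,:290]
cv2.imwrite('pics/w4.png',o)
goal([.5636,-.0137,.081],74.2)
E
```

```text
t: 8.5
tcp_pos: [0.5626, -0.013, 0.0842]
ee_rot: [-1.326, -1.006, 1.006]
contact_force: [0.1, -0.3, -5.1]
opening: 0.148
t 8.6 tcp [ 0.5628 -0.0131  0.0844] F [-0.6 -0.1 -4.2] open 0.155
 world d cm [ 0.08 -0.06 -0.34]  in tool now [-0.04  0.34 -0.09]  in tool after turn [-0.04  0.34 -0.09]  turn [ 0.01  0.17 -0.  ] other [  -0.  -179.8   -0. ]
```

View pics/w4.png

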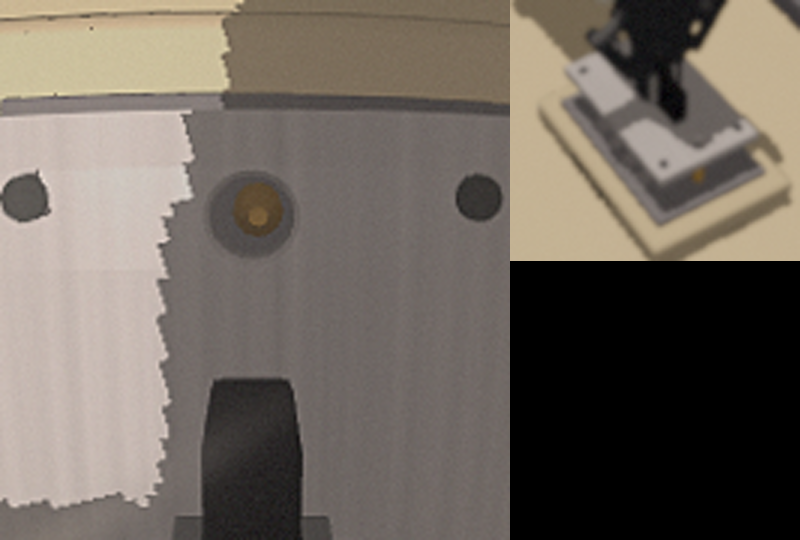

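The near pin tip is visible through the hole: tip at crop (258,216), hole rim centred at (252,214). The deck edge runs almost parallel to the plate edge.

```bash
python3 - <<'E'
from h import *
p=np.load('w4.npy',allow_pickle=True).item()
ang=lambda v:np.degrees(np.arctan2(v[1],v[0])).round(1)
g=lambda x,y,z:wplane(p,170+(x+.5)/3-.5,60+(y+.5)/3-.5,z)
zt=.0844-.0126+.008
h=g(252,214,zt);q=g(258,216,.060);print('hole',h,'pin',q,'d',(q-h)*1000)
A=R.from_rotvec(arm.sense()['ee_rot']);print('tool mm',A.inv().apply([*(q-h)*1000,0]).round(1))
print('bolts',ang(g(479,197.5,zt)-g(25,197,zt))-90,'plate edge',ang(g(505,114,zt)-g(5,113,zt))-90,'deck edge',ang(g(505,103,.036)-g(5,97,.036))-90,'casing',ang(g(500,22,.03)-g(5,14,.03))-90)
E
```

```text
hole [0.50387434 0.00446288] pin [0.50650659 0.00491968] d [2.63225662 0.45679552]
tool mm [ 1.1  0.  -2.4]
bolts -15.700000000000003 plate edge -15.700000000000003 deck edge -16.299999999999997 casing -16.599999999999994
```

```bash
python3 -m jog '[0.06,0.5,-0.24,0,0.5,0,1,0,0.5,0,0,0,0,1,0,0,0,0,0,0,1,0,0.4,0,0,0,0,1,0,0.3,0,0,0,0,1]'
python3 - <<'E'
from h import *
p=arm.camera_params('wrist')
a=arm.snapshot('wrist')[:,:,::-1]
np.save('w5.npy',p,allow_pickle=True)
cv2.imwrite('pics/w5.png',cv2.resize(a[90:160,210:300],None,fx=6,fy=6,interpolation=cv2.INTER_CUBIC))
goal([.5652,-.0133,.0486],74.0)
E
```

```text
t: 9.22
tcp_pos: [0.5651, -0.0131, 0.067]
ee_rot: [-1.329, -0.999, 1.0]
contact_force: [0.5, -0.5, -4.8]
opening: 0.156
t 9.28 tcp [ 0.5648 -0.0131  0.0666] F [-0.5  0.4 -5.8] open 0.153
 world d cm [ 0.04 -0.02 -1.8 ]  in tool now [-0.01  1.8  -0.04]  in tool after turn [-0.01  1.8  -0.04]  turn [-0.04 -0.12 -0.02] other [ 0.000e+00  1.799e+02 -1.000e-01]
```

View pics/w5.png

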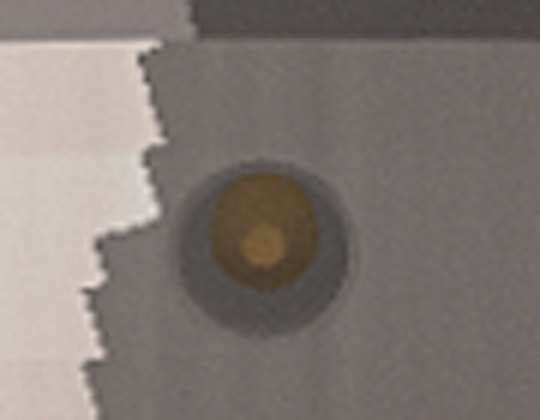

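The pin tip at (264,244) is within 0.5 mm of the hole centre at (264,250). The plate is already below the tips with no contact force, so I'll lower it slowly.

```bash
python3 -m jog '[0,0.3,-0.04,0,0,0,1,0,0.3,0,0,0,0,1,0,0.3,0,0,0,0,1,0,0.3,0,0,0,0,1,0,0,0,0,0,0,1]'
python3 -m jog '[0,0.2,0,0,0,0,1,0,0.2,0,0,0,0,1,0,0.1,0,0,0,0,1,0,0,0,0,0,0,1,0,0,0,0,0,0,1]'
```

```text
t: 9.9
tcp_pos: [0.5653, -0.0132, 0.0549]
ee_rot: [-1.329, -0.999, 1.0]
contact_force: [-0.3, 0.5, -5.2]
opening: 0.155
t: 10.52
tcp_pos: [0.5656, -0.0133, 0.0503]
ee_rot: [-1.329, -0.999, 0.999]
contact_force: [1.3, 0.7, -4.3]
opening: 0.154
```

```bash
python3 -m jog '[0,0.1,0,0,0,0,1,0,0,0,0,0,0,1,0,0.1,0,0,0,0,1,0,0,0,0,0,0,1,0,0,0,0,0,0,1]'
```

```text
t: 11.15
tcp_pos: [0.5656, -0.0132, 0.0486]
ee_rot: [-1.329, -1.0, 0.999]
contact_force: [-3.4, 0.9, 2.3]
opening: 0.151
```

```bash
python3 -m jog '[0,0.05,0,0,0,0,1,0,0,0,0,0,0,1,0,0,0,0,0,0,0.7,0,0,0,0,0,0,0.4,0,0,0,0,0,0,0.2]'
python3 -m jog '[0,0,0,0,0,0,0.2,0,-1,0,0,0,0,0.2,0,-3,0,0,0,0,0.2,0,-4,0,0,0,0,0.2,0,-4,0,0,0,0,0.2]'
python3 -m jog '[2,-2,0,0,0,0,0.2,4,0,0,0,0,0,0.2,5,0,1,0,0,0,0.2,0,0,0,0,0,0,0.2,0,0,0,0,0,0,0.2]'
python3 - <<'E'
from h import *
p=arm.camera_params('wrist')
a=arm.snapshot('wrist')[:,:,::-1]
np.save('w6.npy',p,allow_pickle=True)
cv2.imwrite('pics/w6.png',cv2.resize(a,(800,600),interpolation=cv2.INTER_CUBIC))
goal([.536,.265,.1],74.0)
E
```

```text
t: 11.78
tcp_pos: [0.5657, -0.0133, 0.0478]
ee_rot: [-1.33, -1.0, 0.999]
contact_force: [-0.3, 0.6, -0.8]
opening: 0.712
t: 12.4
tcp_pos: [0.5655, -0.0134, 0.1697]
ee_rot: [-1.33, -0.999, 0.999]
contact_force: [1.0, -0.9, 0.9]
opening: 0.801
t: 13.02
tcp_pos: [0.5865, 0.0948, 0.1882]
ee_rot: [-1.33, -0.999, 1.0]
contact_force: [-0.1, -1.2, -0.3]
opening: 0.799
t 13.07 tcp [0.5866 0.0939 0.1883] F [-0.5 -0.5  0.2] open 0.804
 world d cm [-5.06 17.11 -8.83]  in tool now [15.02  8.81  9.64]  in tool after turn [15.05  8.83  9.58]  turn [ 0.04 -0.21 -0.03] other [0.000e+00 1.798e+02 1.000e-01]
```

View pics/w6.png

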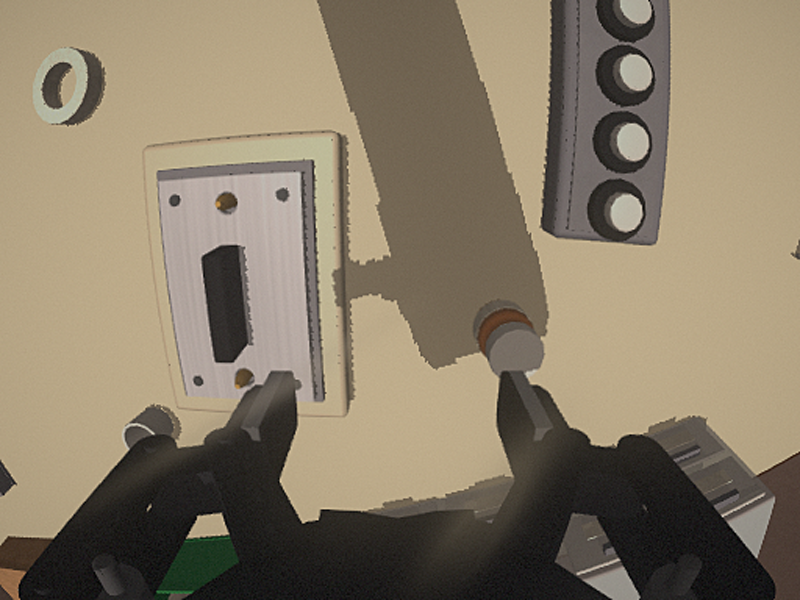

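The plate sits over both pins, which show at (227,201) and (244,378), with an even rim around it. The key tops are at (633,11), (634,72), (628,143) and (626,213), where the last is the fourth.

```bash
python3 - <<'E'
from h import *
p=np.load('w6.npy',allow_pickle=True).item()
ang=lambda v:np.degrees(np.arctan2(v[1],v[0])).round(1)
g=lambda x,y,z:wplane(p,(x+.5)/1.5625-.5,(y+.5)/1.5625-.5,z)
for n,(x,y) in zip((4,3,2,1),((626,213),(628,143),(634,72),(633,11))): print(n,g(x,y,.058).round(4))
c=[g(x,y,.044) for x,y in((158,181),(300,172),(323,401))]
print('plate sides',np.linalg.norm(c[0]-c[1]),np.linalg.norm(c[1]-c[2]),(c[0]+c[2])/2,ang(c[2]-c[1]))
goal([.535,.265,.075],72.5)
E
python3 -m jog '[5,0,2.5,0,0,0,1,5,0,3,0,0,0,1,5,3,3,0,0,0,1,0,3,1,0,0,0,1,0,0,0,0,0,0,1]'
python3 -m jog '[0,0,0,0,0,0,1,0,0,0,0,0,0,1]'
```

```text
4 [0.5815 0.2504]
3 [0.5378 0.2614]
2 [0.4938 0.2783]
1 [0.4535 0.2909]
plate sides 0.09997331503381866 0.15927779068754622 [ 0.56781693 -0.00923516] -13.5
t 13.07 tcp [0.5866 0.0939 0.1883] F [-0.5 -0.5  0.2] open 0.804
 world d cm [ -5.16  17.11 -11.33]  in tool now [15.   11.31  9.74]  in tool after turn [14.77 11.33 10.07]  turn [ 0.04  1.29 -0.03] other [-0.000e+00 -1.787e+02 -1.000e-01]
t: 13.7
tcp_pos: [0.536, 0.2617, 0.1273]
ee_rot: [-1.329, -0.995, 1.003]
contact_force: [-0.2, -1.9, -0.1]
opening: -0.004
t: 13.95
tcp_pos: [0.5394, 0.2617, 0.131]
ee_rot: [-1.331, -1.0, 0.995]
contact_force: [0.6, 0.7, 0.5]
opening: 0.003
```

```bash
python3 -m jog '[0,3,0.1,0,0,0,1,0,3,0,0,0,0,1,0,0.5,0,0,0,0,1,0,0,0,0,0,0,1,0,0,0,0,0,0,1]'
python3 -m jog '[0,0.4,0,0,0,0,1,0,0.3,0,0,0,0,1,0,0,0,0,0,0,1,0,0,0,0,0,0,1]'
```

```text
t: 14.58
tcp_pos: [0.5378, 0.2635, 0.0658]
ee_rot: [-1.33, -1.001, 0.997]
contact_force: [0.2, -0.6, 0.4]
opening: -0.002
t: 15.08
tcp_pos: [0.5368, 0.2635, 0.0574]
ee_rot: [-1.329, -1.0, 0.999]
contact_force: [0.6, -0.0, 1.8]
opening: 0.002
```

```bash
python3 -m jog '[0,0.3,0,0,0,0,1,0,0.2,0,0,0,0,1,0,0.1,0,0,0,0,1,0,0,0,0,0,0,1,0,0,0,0,0,0,1]'
python3 -m jog '[0,0.1,0,0,0,0,1,0,0,0,0,0,0,1,0,0,0,0,0,0,1]'
```

```text
t: 15.7
tcp_pos: [0.5369, 0.2635, 0.0521]
ee_rot: [-1.329, -1.0, 0.999]
contact_force: [-2.5, -0.4, 10.4]
opening: 0.001
t: 16.08
tcp_pos: [0.537, 0.2636, 0.0519]
ee_rot: [-1.329, -1.0, 0.998]
contact_force: [-5.6, -1.6, 19.1]
opening: 0.001
```

Key 3 bottomed: the force rose from 10 to 19 N with no further travel. I'll release it and go to key 1.

```bash
python3 -m jog '[0,-1,0,0,0,0,1,0,-2,0,0,0,0,1,0,-2,0,0,0,0,1,0,0,0,0,0,0,1,0.3,0,4.5,0,0,0,1]'
python3 -m jog '[0,0,4.5,0,0,0,1,0,0,0,0,0,0,1,0,0,0,0,0,0,1]'
python3 -c "
from h import *
goal([.451,.291,.0575],74.0)"
```

```text
t: 16.7
tcp_pos: [0.4959, 0.2763, 0.0994]
ee_rot: [-1.334, -0.996, 0.996]
contact_force: [-0.6, -0.2, -0.2]
opening: 0.001
t: 17.08
tcp_pos: [0.4508, 0.2909, 0.0995]
ee_rot: [-1.33, -0.999, 1.0]
contact_force: [0.7, -0.3, -0.2]
opening: 0.004
t 17.07 tcp [0.4508 0.2909 0.0995] F [ 0.7 -0.3 -0.2] open 0.004
 world d cm [ 0.02  0.01 -4.2 ]  in tool now [ 0.02  4.2  -0.01]  in tool after turn [ 0.02  4.2  -0.01]  turn [-0.02 -0.11 -0.05] other [ 1.000e-01  1.799e+02 -0.000e+00]
```

```bash
python3 -m jog '[0,2,0,0,0,0,1,0,1.5,0,0,0,0,1,0,0.5,0,0,0,0,1,0,0.3,0,0,0,0,1,0,0.2,0,0,0,0,1]'
python3 -m jog '[0,0.2,0,0,0,0,1,0,0.1,0,0,0,0,1,0,0,0,0,0,0,1,0,0,0,0,0,0,1]'
python3 -m jog '[0,0.1,0,0,0,0,1,0,0,0,0,0,0,1,0,0,0,0,0,0,1]'
```

```text
t: 17.7
tcp_pos: [0.4514, 0.2909, 0.0555]
ee_rot: [-1.33, -0.999, 0.999]
contact_force: [-1.5, -1.2, 2.7]
opening: -0.0
t: 18.2
tcp_pos: [0.4514, 0.291, 0.0524]
ee_rot: [-1.33, -1.0, 0.999]
contact_force: [-0.3, -4.7, 4.8]
opening: -0.003
t: 18.58
tcp_pos: [0.4514, 0.2911, 0.052]
ee_rot: [-1.329, -1.0, 0.999]
contact_force: [-2.4, -5.4, 12.8]
opening: 0.002
```

```bash
python3 -m jog '[0,0.1,0,0,0,0,1,0,0,0,0,0,0,1,0,0,0,0,0,0,1]'
python3 -m jog '[0,-1,0,0,0,0,1,0,-2,0,0,0,0,1,0,-2,0,0,0,0,1,0,0,0,0,0,0,1,-0.2,0,-4.5,0,0,0,1]'
python3 -m jog '[-0.2,0,-4.5,0,0,0,1,-0.2,0,-4.5,0,0,0,1,0,0,0,0,0,0,1,0,0,0,0,0,0,1]'
python3 -c "
from h import *
goal([.5808,.2492,.0575],74.0)"
```

```text
t: 18.95
tcp_pos: [0.4515, 0.2911, 0.0519]
ee_rot: [-1.329, -1.0, 0.998]
contact_force: [-5.6, -7.6, 20.9]
opening: -0.0
t: 19.58
tcp_pos: [0.4908, 0.2801, 0.0992]
ee_rot: [-1.323, -1.003, 1.005]
contact_force: [0.5, 0.1, -0.4]
opening: 0.002
t: 20.08
tcp_pos: [0.5781, 0.2483, 0.0986]
ee_rot: [-1.328, -0.998, 1.001]
contact_force: [-0.7, 0.7, -0.5]
opening: -0.001
t 20.07 tcp [0.5781 0.2483 0.0986] F [-0.7  0.7 -0.5] open -0.001
 world d cm [ 0.27  0.09 -4.11]  in tool now [ 0.17  4.11 -0.24]  in tool after turn [ 0.16  4.11 -0.24]  turn [-0.11 -0.11 -0.06] other [ 1.000e-01  1.799e+02 -2.000e-01]
```

```bash
python3 -m jog '[0.1,2,-0.2,0,0,0,1,0,1.5,0,0,0,0,1,0,0.5,0,0,0,0,1,0,0.3,0,0,0,0,1,0,0.2,0,0,0,0,1]'
python3 -m jog '[0,0.2,0,0,0,0,1,0,0.1,0,0,0,0,1,0,0.1,0,0,0,0,1,0,0,0,0,0,0,1]'
python3 -m jog '[0,0.1,0,0,0,0,1,0,0,0,0,0,0,1,0,0,0,0,0,0,1]'
```

```text
t: 20.7
tcp_pos: [0.5813, 0.2486, 0.0555]
ee_rot: [-1.329, -1.0, 0.999]
contact_force: [-3.0, 0.1, 3.0]
opening: 0.0
t: 21.2
tcp_pos: [0.5814, 0.2486, 0.0521]
ee_rot: [-1.329, -1.0, 0.999]
contact_force: [-5.3, -0.7, 9.3]
opening: -0.003
t: 21.58
tcp_pos: [0.5814, 0.2486, 0.052]
ee_rot: [-1.329, -1.0, 0.998]
contact_force: [-8.5, -1.1, 17.0]
opening: -0.001
```

Key 4 bottomed too. I'll lift clear and check the scene.

```bash
python3 -m jog '[0,-1,0,0,0,0,1,0,-3,0,0,0,0,1,0,-4,0,0,0,0,1,0,-4,0,0,0,0,1,0,-4,0,0,0,0,1]'
python3 -m jog '[5,0,0,0,0,0,1,5,0,0,0,0,0,1,5,0,0,0,0,0,1,0,0,0,0,0,0,1,0,0,0,0,0,0,1]'
python3 - <<'E'
from h import *
a=arm.snapshot('scene')[:,:,::-1];b=arm.snapshot('top')[:,:,::-1]
c=cv2.resize(a[130:320,120:400],(800,543),interpolation=cv2.INTER_CUBIC)
cv2.imwrite('pics/end.png',c)
cv2.imwrite('pics/endt.png',cv2.convertScaleAbs(cv2.resize(b[100:250,90:420],(800,364),interpolation=cv2.INTER_CUBIC),alpha=1.4))
s=arm.sense();print(s['t'],s['tcp_pos'],s['contact_force'])
E
```

```text
t: 22.2
tcp_pos: [0.5815, 0.2481, 0.2115]
ee_rot: [-1.33, -1.0, 0.999]
contact_force: [-0.2, 0.8, -0.6]
opening: -0.001
t: 22.82
tcp_pos: [0.6233, 0.3917, 0.2095]
ee_rot: [-1.331, -0.999, 1.0]
contact_force: [-0.2, -0.6, 0.3]
opening: -0.001
22.925 [0.62355686 0.39074756 0.21065552] [-0.50341734 -0.09858377  0.66753864]
```

View pics/end.png

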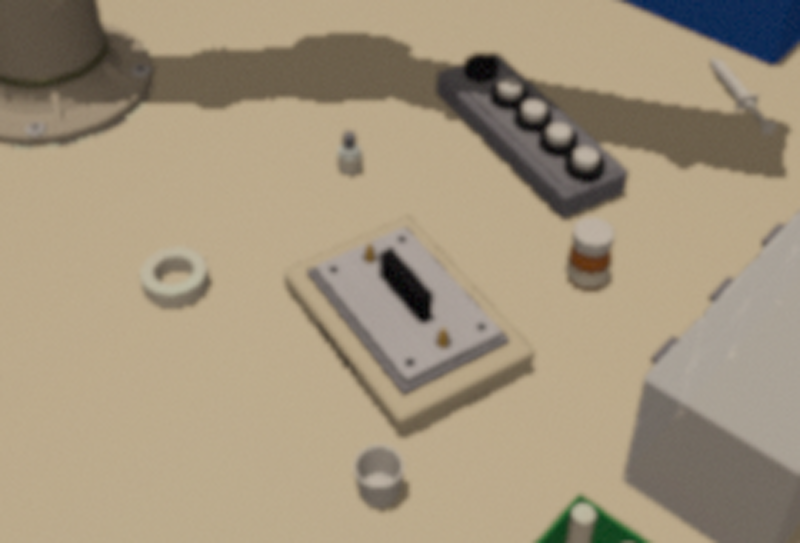

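View pics/endt.png

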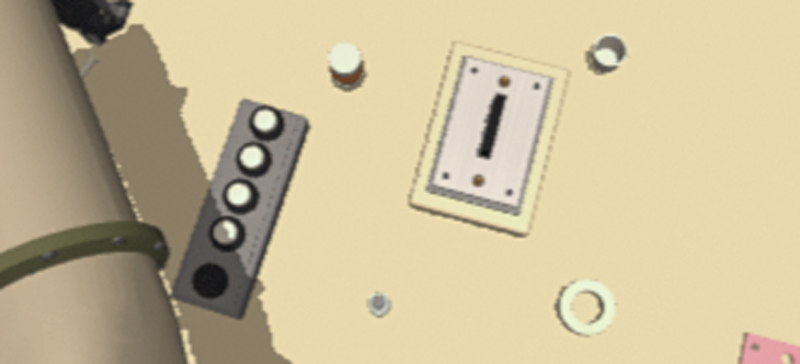

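Both views show the plate flush, with both pins standing through it at scene (370,252) and (443,337). All four keys are up and the bystanders are in place. Handing in.

```bash
python3 -c "
from station import arm
print(arm.hand_in())"
```

```text
the job is handed in; nothing more can be done
None
```

I put the cover plate on the sealer, keyed in 3-1-4, and handed the job in at about 23 s of robot time. The hand-in reports no verdict.

- **Plate:** I took the grey plate by its handle (not the pink one), lowered it over both pins until it touched down, and let go. The plate size measured afterwards from the wrist camera (159 x 100 mm at flush height) fits it lying flush. The last scene and top views show both pins through the plate.
- **Keys:** I pressed keys 3, 1 and 4 in that order. Each stopped at a tool height of about 52 mm with 17–21 N on it, which matches the full 6 mm of travel. I lifted clear between presses and never pressed the second key. All four keys look up.
- **Other things on the bench:** by eye, none of the bystanders moved. The syringe is partly hidden by the arm in the last top view but shows in place in the scene view.
- **Checks that disagreed:**
  - An early wrist picture put the keys about 7 mm off the top view because the arm was still settling. A later wrist picture agreed with the top view to a few millimetres, and I used the average of those two.
  - One early wrist estimate of the pins was about 2 cm off because I picked the wrong pixels; I dropped it.
  - The corner check after placing put the plate centre 3–4 mm off and its angle about 2° off. I put this down to picking corners near the edge of the picture, because the pins stand through both holes.

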